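Snap the pickle tub shut on the grocery counter

ROBOT

A 7-joint arm with a two-finger parallel gripper is mounted at the origin on the work surface. World frame = base frame: x ahead of the robot, y to its left, z up, the work surface at z = 0. Lengths are in m, angles in rad, forces in N, time in s.
With the tool pointing down it reaches from about 0.4 to 0.85 m from the base axis. Payload 4.4 kg.
Tool frame: the origin (TCP) lies between the finger pads; the fingertips stand 25 mm ahead of it and the grasp point (between the pads) lies 6 mm ahead of it; z points along the fingers, y is the direction in which the jaws open and shut (so a half turn about z gives the same grasp; the last joint's range is limited). The gripper opens to 94 mm and grips with 3 to 60 N. Pads are 16 mm wide; open, the fingers measure 119 mm over their backs; the gripper's body (75 mm by 177 mm) begins 78 mm behind the grasp point.
Start: joints at [-1.218, 0.628, 0.038, 1.517, -0.027, 0.996, -0.02], TCP at [0.264, 0.594, 0.23] pointing down, gripper open.
Joint ranges: [-3.06, 3.06], [-0.37, 2.12], [-1.25, 1.32], [0.18, 2.47], [-1.1, 4.24], [0.23, 1.98], [-2.94, 2.94]. Speed limits (rad/s): [2.57, 2.57, 3.14, 3.14, 3.14, 3.14, 3.14].

INTERFACE

Orientations are given as [roll, pitch, yaw] about the fixed x, y, z axes, in that order (R = Rz(yaw) Ry(pitch) Rx(roll)).
In Python, from cell import get_obs, snapshot, close_job, look_for gives the robot as it stands. The module is installed in compiled form; this text tells all that it offers.
- The arm moves only by the tool jog_arm, never from a script. Its argument "steps" is a list that holds one entry, the list of rows, each a list of 4 numbers: the shift along the tool's x, y, z in units of 40 mm (1.0 is 40 mm), then the turn about the tool's z in units of 8 degrees (1.0 is 8 degrees). A call has 1 to 12 rows; each row is the pose to reach, as a shift and turn from the pose commanded when the call began, along the tool's axes at that moment; what a row does not reach only later rows make up. A row lasts 1/10 s, in which the tool goes at most 50 mm and 8.59 degrees, less where a joint would pass 70% of its speed; a pose out of reach is approached as far as the arm can. A call with a gripper value outside its range is refused whole. "gripper" is the finger opening in mm, from 0 to 94, set as the call begins (left out, the last holds). The fingers move at their own pace and stop on an object; "force" is the grip in N (left out, the last holds). Time passes only in rows, so rows that repeat a pose let the fingers close. It gives the time, the measured TCP pose, the force and the opening at its end, in the units of the state.
- get_obs(): the state, without advancing time (a new reading comes with each control period).
- snapshot(name): name is "scene" or "top" or "wrist"; returns a dict with "frame" (400x640x3 uint8, red, green, blue), "K" (3x3 intrinsics, pixels), "extrinsics" (4x4, takes a point from camera to world coordinates); the wrist camera has in their place "mount" (4x4, takes a point from camera to tool coordinates, whose origin is the TCP and whose axes are the flange's). Camera axes: x right, y down, z forward; pixel columns grow to the right and rows downward; lengths in m; the calibration is good to about 2 mm. The wrist camera is an equidistant fisheye: a pixel r from the principal point sees the ray r / f radians off the axis. A picture is of the moment at which its call begins: read the wrist's pose just before it. There is no depth.
- close_job(): hands the job in, once; it reports no verdict.
Trained networks look in the newest picture that a camera, given by its name, has taken for a name from the list of things; names that differ only in an ending like _2 or _b are one class to them, and where a whole thing is asked for, a point or a joint stands for the part that bears it (a point fixed in the world has none). Each returns a list of dicts, best first, with "conf" (0 to 1); they miss things now and then, are a little off and sometimes report something else, mostly with a low value. They report only what shows in the picture. A call takes as long as a camera call. They do not tell look-alikes from the thing itself.
- look_for(camera, thing): "rect" ([left, top, width, height] in pixels, round what is visible of it).
The state is a dict: "t": time; "q": joint angles; "qd": joint speeds; "effort": joint torques, N m; "tool_pos": TCP position; "eef_rot": TCP orientation; "wrist_force": force on the tool from outside, world axes, zero at the start; "moment": the same for the moment, N m; "finger_gap": finger opening in m.
Only numpy, scipy, OpenCV 4.12 (cv2) and the standard library are available. Lean on these libraries where they do the work, as an engineer would, in place of code of your own. Each camera call takes 0.05 s, during which the arm holds its last target. There are 200 camera calls.

TASK

Snap the yellow-lidded pickle tub shut: press its three raised red tabs down, one after another, until each one lies flat on the lid. Keep the tub standing about where it is, and do not touch the blue-lidded tub, whose tabs must stay up.

Things in the scene. Friction and masses are not known exactly. Their poses are not given: they have to be found in the camera images.
- pickle_tub: Tub to close: round clear tub of dark red pickles, YELLOW lid, loose, about 0.8 kg. Foot 148 mm across, lid 166 mm, lid top 98 mm up. Origin: centre of underside; z up. Three red tabs point outward at 0, 120, 240 degrees about z from its +x, reaching 90 mm from the axis when flat; top of a flat tab is 104 mm above the underside, where pressed 72 mm from the axis.
- pickle_tub_tab_a (a joint): Yellow tub's red tab a: flap 48 long radially, 40 wide, 5 mm thick, at 0 degrees from the tub's +x (anticlockwise seen from above). Hinged across its inner end, 42 mm from the tub's axis, 101 mm up; ribbed pressing spot 72 mm from the axis. Value: rad above flat; 0 = flat on the lid, fully home (stop). Starts 0.45 to 0.7, outer end 20 to 31 mm up. Stays where left; pressing down takes about 6 N all the way.
- pickle_tub_tab_b (a joint): Yellow tub's red tab b: flap 48 long radially, 40 wide, 5 mm thick, at +120 degrees from the tub's +x (anticlockwise seen from above). Hinged across its inner end, 42 mm from the tub's axis, 101 mm up; ribbed pressing spot 72 mm from the axis. Value: rad above flat; 0 = flat on the lid, fully home (stop). Starts 0.45 to 0.7, outer end 20 to 31 mm up. Stays where left; pressing down takes about 6 N all the way.
- pickle_tub_tab_c (a joint): Yellow tub's red tab c: flap 48 long radially, 40 wide, 5 mm thick, at +240 degrees from the tub's +x (anticlockwise seen from above). Hinged across its inner end, 42 mm from the tub's axis, 101 mm up; ribbed pressing spot 72 mm from the axis. Value: rad above flat; 0 = flat on the lid, fully home (stop). Starts 0.45 to 0.7, outer end 20 to 31 mm up. Stays where left; pressing down takes about 6 N all the way.
- garlic_tub: The tub to leave alone: same shape and size, with the same three red tabs standing up, but a BLUE lid and pale garlic inside. Origin: centre of its underside; z is up.
There are look-alikes about, which are no part of the job. What is shaped like the pickle_tub but pink or purple is not meant.

How it is judged:
By the outcome, as a careful person would: the job done as asked, in the order asked, and still so for the second after the job is handed in, with the robot touching nothing.
It also fails if it takes over 38 s, if anything falls off the work surface, if the arm or the gripper's body presses on something with over 40 N, if the wrist force passes 120 N, or if a joint passes its speed limit or range.

## Working session

There is one attempt and no reset: what is moved stays moved. The work goes in short steps, Python scripts to look and compute and a tool call to move; the robot and the scene stay as the last step left them, time stands still between calls to the robot, and variables do not carry over. Pictures are saved under pics/ and viewed, about 8 in all and at most 12, crops included, and the job is handed in when it is done.

Besides the shell and the picture viewer there is one more tool, called after "Request:" as name(argument=value, ...) on one line, values as JSON. jog_arm: Moves the arm, as the interface text tells. Its arguments: {"type":"object","properties":{"steps":{"type":"array","items":{"type":"array","items":{"type":"array","items":{"type":"number"}}}},"gripper":{"type":"number"},"force":{"type":"number"}},"required":["steps"]}

```bash
mkdir -p pics
python3 - <<'E'
from cell import *
import cv2,numpy as np
o=get_obs();print(o['t'],o['tool_pos'],o['eef_rot'],o['finger_gap'])
for c in ['scene','top']:
    s=snapshot(c);cv2.imwrite(f'pics/{c}0.png',s['frame'][:,:,::-1])
    np.savez(f'{c}0.npz',**{k:np.array(s[k]) for k in s})
    print(c,s['K'],s['extrinsics'])
    for n in ['pickle_tub','garlic_tub','pickle_tub_tab_a']:
        print(n,look_for(c,n))
E
```

```text
0.0 [0.26404927 0.59327503 0.22958701] [-3.13973858e+00  1.89789368e-05  2.72281663e+00] 0.09430219501415671
scene [[364.16713581   0.         321.29568732]
 [  0.         364.16713581 204.24125701]
 [  0.           0.           1.        ]] [[-0.69018457  0.55698593 -0.46196529  0.78150015]
 [ 0.72347714  0.54439037 -0.4245232   0.26765501]
 [ 0.015036   -0.62722069 -0.77869642  0.6088446 ]
 [ 0.          0.          0.          1.        ]]
pickle_tub [{'rect': [188.1, 146.9, 95.1, 106.0], 'conf': 0.96}, {'rect': [410.6, 171.0, 97.9, 98.5], 'conf': 0.87}, {'rect': [271.3, 89.6, 79.6, 87.3], 'conf': 0.7}]
garlic_tub [{'rect': [297.5, 232.3, 115.3, 115.9], 'conf': 0.88}]
pickle_tub_tab_a [{'rect': [241.0, 191.1, 36.5, 25.4], 'conf': 0.92}, {'rect': [409.2, 199.0, 31.7, 19.6], 'conf': 0.8}, {'rect': [470.1, 212.6, 38.3, 41.6], 'conf': 0.77}, {'rect': [274.0, 113.3, 21.7, 21.4], 'conf': 0.74}, {'rect': [320.0, 124.1, 26.7, 21.1], 'conf': 0.74}, {'rect': [230.8, 147.1, 25.7, 29.0], 'conf': 0.71}, {'rect': [184.1, 181.4, 34.4, 23.7], 'conf': 0.71}, {'rect': [452.9, 170.2, 31.1, 25.3], 'c
[... 425 characters left out ...]
e+00  0.00000000e+00  1.00000000e+00]]
pickle_tub [{'rect': [356.7, 88.7, 95.9, 95.2], 'conf': 0.59}, {'rect': [377.9, 226.9, 99.1, 99.8], 'conf': 0.59}]
garlic_tub [{'rect': [202.6, 95.3, 95.9, 97.7], 'conf': 0.64}, {'rect': [357.4, 86.6, 95.8, 98.2], 'conf': 0.39}]
pickle_tub_tab_a [{'rect': [359.8, 127.6, 30.4, 23.5], 'conf': 0.95}, {'rect': [219.9, 292.2, 27.0, 37.4], 'conf': 0.91}, {'rect': [428.3, 228.6, 37.3, 31.7], 'conf': 0.88}, {'rect': [176.3, 254.4, 30.5, 28.0], 'conf': 0.88}, {'rect': [404.8, 91.7, 32.8, 31.4], 'conf': 0.75}, {'rect': [408.8, 148.9, 39.0, 30.0], 'conf': 0.65}, {'rect': [431.2, 288.6, 32.5, 37.2], 'conf': 0.64}, {'rect': [229.8, 231.5, 33.9, 35.6], 'conf': 0.63}]
```

View pics/top0.png

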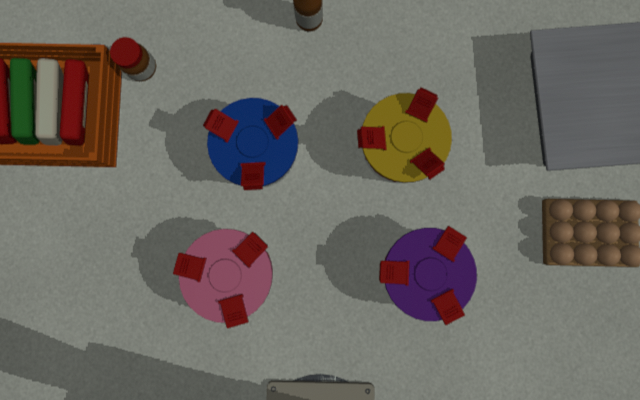

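View pics/scene0.png

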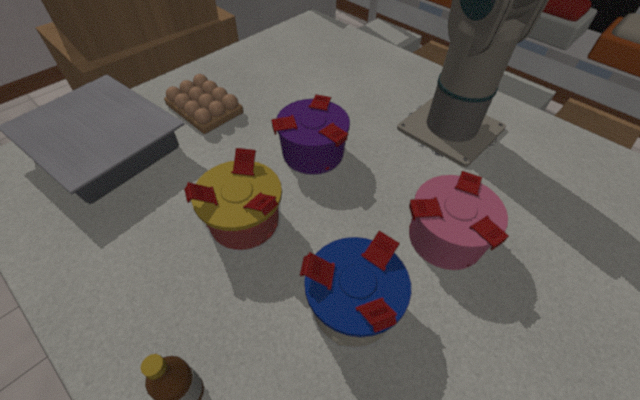

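Top: blue (252,141), yellow (407,137), pink (225,275), purple (430,273). Scene: yellow (238,195), blue (358,285), purple (312,130), pink (460,210). The target is the yellow-lidded one: top (407,137), scene (238,195). I'll fit its pose from both views and check it in a crop.

```bash
cat > fit.py <<'E'
import cv2,numpy as np
from scipy.optimize import least_squares
def load(c,f='0'):
    return dict(np.load(f'{c}{f}.npz'))
def proj(s,P):
    E=np.linalg.inv(s['extrinsics']);p=np.atleast_2d(P)@E[:3,:3].T+E[:3,3];p=p@s['K'].T
    return p[:,:2]/p[:,2:]
def blobs(s,c,r):
    h=cv2.cvtColor(s['frame'],cv2.COLOR_RGB2HSV)
    red=(((h[...,0]<6)|(h[...,0]>172))&(h[...,1]>170)&(h[...,2]>85)).astype(np.uint8)
    m=np.zeros_like(red);cv2.circle(m,c,r,1,-1);red&=m
    n,l,st,ce=cv2.connectedComponentsWithStats(red)
    return [(ce[i],st[i,4]) for i in range(1,n) if st[i,4]>80]
def tabpt(v,k,r,up=0):
    x,y,yaw=v[:3];th=v[3+k];a=yaw+k*2*np.pi/3
    rr=.042+r*np.cos(th)-up*np.sin(th);z=.101+r*np.sin(th)+up*np.cos(th)
    return [x+rr*np.cos(a),y+rr*np.sin(a),z]
E
cat > m.py <<'E'
from fit import *
T,S=load('top'),load('scene')
bt=blobs(T,(407,137),55);bs=blobs(S,(236,190),58)
print(bt,bs)
bt=np.array([b[0] for b in bt]);bs=np.array([b[0] for b in bs])
def res(v):
    P=np.array([tabpt(v,k,.024,.0015) for k in range(3)])
    out=[]
    for s,b in((T,bt),(S,bs)):
        p=proj(s,P)
        for q in p: out+=list(b[np.argmin(((b-q)**2).sum(1))]-q)
    return out
ray=T['extrinsics'][:3,:3]@np.linalg.inv(T['K'])@[407,137,1];c=T['extrinsics'][:3,3];g=c+ray*(.1-c[2])/ray[2]
best=min((least_squares(res,[g[0],g[1],y,.5,.5,.5],loss='soft_l1') for y in np.arange(0,2.1,.3)),key=lambda r:r.cost)
v=best.x;print(g,v,best.cost,np.round(res(v),1));np.save('v.npy',v)
ims=[]
for s,c in((T,(407,137)),(S,(236,190))):
    f=cv2.resize(s['frame'][c[1]-60:c[1]+60,c[0]-60:c[0]+60,::-1],None,fx=3.3,fy=3.3)
    def dr(P,col):
        for q in proj(s,P): cv2.circle(f,tuple(int(round(t)) for t in (q-c+60.5)*3.3),1,col,-1)
    a=np.linspace(0,6.28,90)
    dr(np.c_[v[0]+.083*np.cos(a),v[1]+.083*np.sin(a),0*a+.098],(0,255,0))
    for k in range(3): dr([tabpt(v,k,r,.0025) for r in (0,.01,.02,.03,.04,.048)],(255,255,255))
    ims.append(f)
cv2.imwrite('pics/fit0.png',np.hstack(ims))
E
python3 m.py
```

```text
[(array([373.38686131, 137.19951338]), np.int32(411)), (array([435.61, 170.79]), np.int32(100))] [(array([243.3828125 , 163.14453125]), np.int32(256)), (array([259.11926606, 201.61926606]), np.int32(218))]
[ 0.56172573 -0.14806741  0.1       ] [ 0.54408712 -0.10714915  0.08811045  3.24090163  3.52340353  0.2845066 ] 76.78419865216115 [-10.    0.7  -1.2 -16.   18.1   9.9   7.8  -0.2 -10.6   2.1  -5.4  -4.5]
```

View pics/fit0.png

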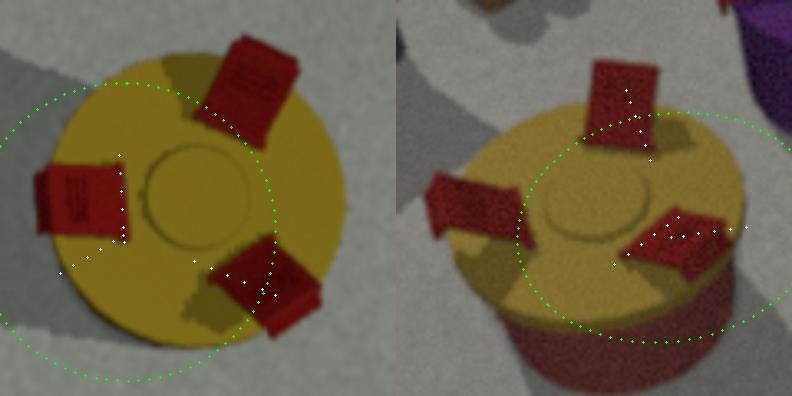

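The crop confirms the yellow-lidded tub with three raised tabs. My red threshold missed pixels, so I'll loosen it and constrain the fit.

```bash
python3 - <<'E'
s=open('fit.py').read()
a=s.index("    h=cv2.cvt");b=s.index("    m=np.zeros")
s=s[:a]+"    f=cv2.GaussianBlur(s['frame'],(3,3),0).astype(float)\n    red=((f[...,0]>2.8*f[...,1])&(f[...,0]>2.5*f[...,2])&(f[...,0]>45)).astype(np.uint8)\n"+s[b:]
open('fit.py','w').write(s)
s=open('m.py').read()
s=s.replace("loss='soft_l1'","loss='soft_l1',bounds=([.4,-.3,-1,.2,.2,.2],[.7,0,3,.9,.9,.9])")
open('m.py','w').write(s)
E
python3 m.py
```

```text
[(array([421.82373473, 104.10296684]), np.int32(573)), (array([371.35741445, 137.44296578]), np.int32(526)), (array([428.08171206, 163.07003891]), np.int32(514))] [(array([243.83211679, 161.58150852]), np.int32(411)), (array([199.84281843, 192.82655827]), np.int32(369)), (array([262.38278932, 202.97922849]), np.int32(337))]
[ 0.56172573 -0.14806741  0.1       ] [ 0.56428119 -0.14692881  1.68035341  0.26105278  0.34882944  0.6140388 ] 1.4852519408785343 [ 0.1 -0.2 -0.3 -0.2  0.1  0.7  1.3 -0.2 -0.3  0.6 -0.9 -0.2]
```

View pics/fit0.png

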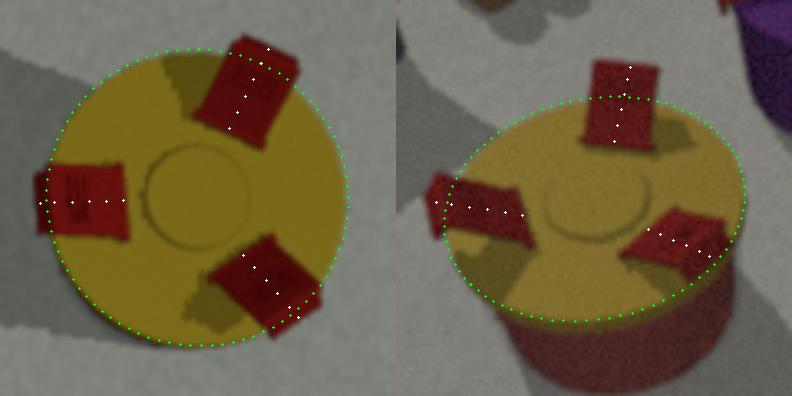

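Fit overlays the lid rim well. Now targets.

```bash
sed -i 's/\.2,\.2,\.2\],/.45,.45,.45],/;s/\.9,\.9,\.9/.7,.7,.7/' m.py; python3 m.py|tail -2
cat > tgt.py <<'E'
import numpy as np
from cell import get_obs
from scipy.spatial.transform import Rotation as Ro
v=np.load('v.npy');o=get_obs();p=np.array(o['tool_pos']);R=Ro.from_euler('xyz',o['eef_rot']).as_matrix()
print('t',o['t'],p.round(4),'F',np.round(o['wrist_force'],1),'gap',o['finger_gap'])
for k in range(3):
    a=v[2]+k*2*np.pi/3;w=np.array([v[0]+.073*np.cos(a),v[1]+.073*np.sin(a),.129])
    print(k,w.round(4),'units to flat contact',(R.T@(w-p)/.04).round(3))
E
python3 tgt.py
```

```text
[(array([421.82373473, 104.10296684]), np.int32(573)), (array([371.35741445, 137.44296578]), np.int32(526)), (array([428.08171206, 163.07003891]), np.int32(514))] [(array([243.83211679, 161.58150852]), np.int32(411)), (array([199.84281843, 192.82655827]), np.int32(369)), (array([262.38278932, 202.97922849]), np.int32(337))]
[ 0.56172573 -0.14806741  0.1       ] [ 0.56387922 -0.14599809  1.67618189  0.45        0.45        0.59849926] 3.5955370781573253 [-0.6  0.3  0.5  0.2  0.5  0.5  1.9  1.5 -0.6  0.8 -1.2 -0.4]
t 0.4 [0.2643 0.5938 0.2303] F [-0.5 -0.5  0.2] gap 0.09359933628435509
0 [ 0.5562 -0.0734  0.129 ] units to flat contact [-13.451 -12.27    2.536]
1 [ 0.5048 -0.1889  0.129 ] units to flat contact [-13.452 -15.431   2.537]
2 [ 0.6306 -0.1756  0.129 ] units to flat contact [-16.189 -13.849   2.536]
```

Request:
jog_arm(steps=[[[-1.0,-0.9,0],[-2.1,-1.9,0],[-3.2,-2.9,0],[-4.3,-3.9,0],[-5.4,-4.9,0],[-6.5,-5.9,0],[-7.6,-6.9,0],[-8.7,-7.9,0],[-9.8,-8.9,0],[-10.9,-9.9,0],[-12.0,-10.9,0],[-13.0,-11.8,0]]], gripper=0, force=20)

```text
invalid input at $.steps[0][0]: expected 4 numbers
```

Request:
jog_arm(steps=[[[-1.0,-0.9,0,0],[-2.1,-1.9,0,0],[-3.2,-2.9,0,0],[-4.3,-3.9,0,0],[-5.4,-4.9,0,0],[-6.5,-5.9,0,0],[-7.6,-6.9,0,0],[-8.7,-7.9,0,0],[-9.8,-8.9,0,0],[-10.9,-9.9,0,0],[-12.0,-10.9,0,0],[-13.0,-11.8,0,0]]], gripper=0, force=20)

```text
t: 1.6
tool_pos: [0.5068, 0.0428, 0.2308]
eef_rot: [3.141, 0.001, 2.723]
wrist_force: [0.5, 0.9, -0.4]
finger_gap: 0.0022
```

```bash
python3 tgt.py
```

```text
t 1.6 [0.5068 0.0428 0.2308] F [ 0.5  0.9 -0.4] gap 0.0021888147425333355
0 [ 0.5562 -0.0734  0.129 ] units to flat contact [-2.309 -2.154  2.545]
1 [ 0.5048 -0.1889  0.129 ] units to flat contact [-2.311 -5.315  2.543]
2 [ 0.6306 -0.1756  0.129 ] units to flat contact [-5.047 -3.733  2.545]
```

Request:
jog_arm(steps=[[[0,0,0,0],[0,0,0,0]]])

```text
t: 1.8
tool_pos: [0.5064, 0.0434, 0.2305]
eef_rot: [3.142, -0.0, 2.719]
wrist_force: [-0.2, 0.9, -0.1]
finger_gap: 0.0001
```

```bash
python3 tgt.py
```

```text
t 1.8 [0.5064 0.0434 0.2305] F [-0.2  0.9 -0.1] gap 0.00011066189083157795
0 [ 0.5562 -0.0734  0.129 ] units to flat contact [-2.334 -2.153  2.536]
1 [ 0.5048 -0.1889  0.129 ] units to flat contact [-2.347 -5.314  2.536]
2 [ 0.6306 -0.1756  0.129 ] units to flat contact [-5.078 -3.722  2.536]
```

Speed-limited; no lag. Now go above tab 0 and part-way down.

Request:
jog_arm(steps=[[[-0.8,-0.7,0,0],[-1.6,-1.4,0,0],[-2.33,-2.15,0,0],[-2.33,-2.15,0,0],[-2.33,-2.15,0.6,0],[-2.33,-2.15,1.2,0],[-2.33,-2.15,1.5,0],[-2.33,-2.15,1.5,0]]])

```text
t: 2.6
tool_pos: [0.555, -0.0696, 0.169]
eef_rot: [-3.141, -0.004, 2.725]
wrist_force: [-1.1, -0.9, 0.1]
finger_gap: 0.0003
```

```bash
python3 tgt.py
python3 - <<'E'
from cell import *
import cv2,numpy as np
a=[snapshot(c)['frame'] for c in('top','scene')]
cv2.imwrite('pics/p1.png',np.hstack([cv2.resize(a[0][70:210,320:500,::-1],None,fx=2.2,fy=2.2),cv2.resize(a[1][120:260,150:330,::-1],None,fx=2.2,fy=2.2)]))
E
```

```text
t 2.6 [ 0.555  -0.0696  0.169 ] F [-1.1 -0.9  0.1] gap 0.00034276782575672396
0 [ 0.5562 -0.0734  0.129 ] units to flat contact [-0.071 -0.074  1.   ]
1 [ 0.5048 -0.1889  0.129 ] units to flat contact [-0.064 -3.235  1.002]
2 [ 0.6306 -0.1756  0.129 ] units to flat contact [-2.805 -1.66   0.99 ]
```

View pics/p1.png

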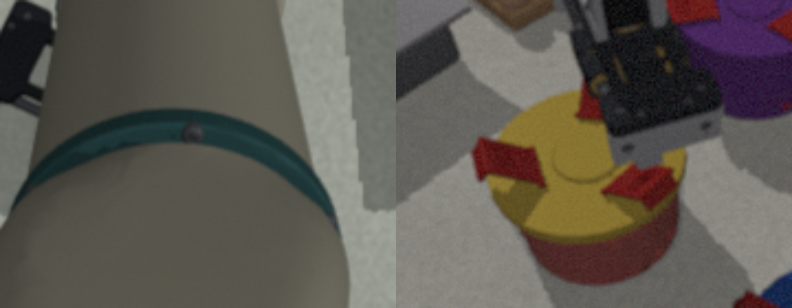

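Scene half: fingertips sit just above the right-hand tab (640,180 in crop). Top is blocked by the arm. Pressing.

Request:
jog_arm(steps=[[[-0.07,-0.07,0.2,0],[-0.07,-0.07,0.4,0],[-0.07,-0.07,0.6,0],[-0.07,-0.07,0.75,0],[-0.07,-0.07,0.85,0],[-0.07,-0.07,0.92,0],[-0.07,-0.07,0.96,0],[-0.07,-0.07,0.96,0]]])

```text
t: 3.5
tool_pos: [0.558, -0.0743, 0.132]
eef_rot: [3.14, -0.0, 2.723]
wrist_force: [0.8, 1.3, 2.5]
finger_gap: 0.0005
```

Request:
jog_arm(steps=[[[0,0,0.05,0],[0,0,0.1,0],[0,0,0.15,0],[0,0,0.15,0]]])

```text
t: 3.9
tool_pos: [0.5582, -0.0742, 0.1285]
eef_rot: [3.139, 0.001, 2.723]
wrist_force: [-4.7, 4.9, 21.8]
finger_gap: 0.0006
```

Firm stop at 22 N, z 0.1285 (flat). Lift and go to the next tab.

Request:
jog_arm(steps=[[[0,0,0.03,0],[0,0,-0.6,0],[0,0,-1.3,0],[0,-0.9,-1.3,0],[0,-1.8,-1.3,0],[0,-2.7,-1.3,0],[0,-3.16,-1.3,0],[0,-3.16,-1.3,0],[0,-3.16,-1.0,0],[0,-3.16,-1.0,0]]])

```text
t: 4.9
tool_pos: [0.5058, -0.1889, 0.1642]
eef_rot: [3.141, -0.003, 2.725]
wrist_force: [0.1, 0.9, -0.1]
finger_gap: 0.0003
```

```bash
python3 tgt.py
python3 - <<'E'
from cell import *
import cv2,numpy as np
a=[snapshot(c)['frame'] for c in('scene',)]
cv2.imwrite('pics/p2.png',cv2.resize(a[0][120:260,150:330,::-1],None,fx=3,fy=3))
E
```

```text
t 4.9 [ 0.5058 -0.1889  0.1642] F [ 0.1  0.9 -0.1] gap 0.00033056762117853535
0 [ 0.5562 -0.0734  0.129 ] units to flat contact [0.014 3.149 0.882]
1 [ 0.5048 -0.1889  0.129 ] units to flat contact [ 0.019 -0.012  0.88 ]
2 [ 0.6306 -0.1756  0.129 ] units to flat contact [-2.721  1.564  0.872]
```

View pics/p2.png

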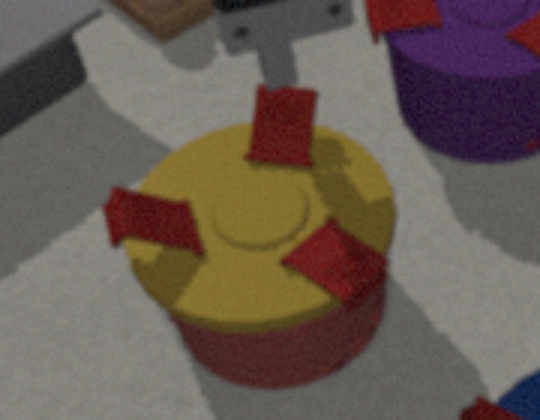

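Run:
```python
from fit import *
S=load('scene');v=np.load('v.npy')
P=[[.5058,-.1889,.139]]+[tabpt(v,1,r,.0025) for r in (0,.03,.048)]
print(((proj(S,P)-[150,120])*3).round(0))
```

```text
[[280.  82.]
 [276. 157.]
 [284. 113.]
 [289.  87.]]
```

Tip sits just above the second tab, consistent with projection. Press.

Request:
jog_arm(steps=[[[0,0,0.2,0],[0,0,0.4,0],[0,0,0.55,0],[0,0,0.7,0],[0,0,0.8,0],[0,0,0.88,0],[0,0,0.94,0],[0,0,0.97,0],[0,0,0.97,0]]])

```text
t: 5.85
tool_pos: [0.5055, -0.1917, 0.1287]
eef_rot: [-3.14, -0.0, 2.722]
wrist_force: [-6.5, -0.1, 20.2]
finger_gap: 0.0008
```

Flat stop at 20 N, z 0.1287. Next: third tab.

Request:
jog_arm(steps=[[[0,0,0.02,0],[0,0,-0.6,0],[0,0,-1.3,0],[-0.8,0.45,-1.3,0],[-1.6,0.9,-1.3,0],[-2.4,1.35,-1.3,0],[-2.74,1.58,-1.3,0],[-2.74,1.58,-1.3,0],[-2.74,1.58,-1.0,0],[-2.74,1.58,-1.0,0]]])

```text
t: 6.85
tool_pos: [0.6293, -0.1778, 0.165]
eef_rot: [-3.14, -0.005, 2.722]
wrist_force: [-0.5, -0.5, -0.7]
finger_gap: 0.0005
```

```bash
python3 tgt.py
```

```text
t 6.85 [ 0.6293 -0.1778  0.165 ] F [-0.5 -0.5 -0.7] gap 0.000543581846922789
0 [ 0.5562 -0.0734  0.129 ] units to flat contact [2.728 1.641 0.91 ]
1 [ 0.5048 -0.1889  0.129 ] units to flat contact [ 2.723 -1.52   0.914]
2 [ 0.6306 -0.1756  0.129 ] units to flat contact [-0.012  0.064  0.899]
```

Request:
jog_arm(steps=[[[0,0.05,0.2,0],[0,0.05,0.4,0],[0,0.05,0.55,0],[0,0.05,0.7,0],[0,0.05,0.8,0],[0,0.05,0.88,0],[0,0.05,0.94,0],[0,0.05,0.97,0],[0,0.05,0.97,0]]])

```text
t: 7.75
tool_pos: [0.634, -0.1766, 0.1292]
eef_rot: [3.141, 0.003, 2.723]
wrist_force: [3.3, -2.3, 5.1]
finger_gap: 0.0007
```

Request:
jog_arm(steps=[[[0,0,0.05,0],[0,0,0.1,0],[0,0,0.1,0]]])

```text
t: 8.05
tool_pos: [0.6343, -0.1767, 0.1285]
eef_rot: [3.141, 0.004, 2.722]
wrist_force: [-2.1, -0.3, 24.0]
finger_gap: 0.0005
```

Stop at 24 N. Lift and retreat to check.

Request:
jog_arm(steps=[[[0,0,-0.5,0],[0,0,-1.5,0],[0,0,-2.5,0],[0.8,0.9,-2.5,0],[1.6,1.8,-2.5,0],[2.4,2.7,-2.5,0],[3.2,3.6,-2.5,0],[4.0,4.5,-2.5,0],[4.8,5.4,-2.5,0],[5.6,6.3,-2.5,0],[6.4,7.2,-2.5,0],[6.8,7.9,-2.5,0]]])

```text
t: 9.25
tool_pos: [0.5082, 0.2265, 0.2232]
eef_rot: [-3.138, -0.006, 2.727]
wrist_force: [1.1, -0.5, -0.4]
finger_gap: 0.0005
```

Request:
jog_arm(steps=[[[0.5,0.5,0,0],[1.2,1.2,0,0],[2.0,2.0,0,0],[2.8,2.8,0,0],[3.5,3.5,0,0],[4.0,4.2,0,0],[4.0,4.2,0,0]]])

```text
t: 9.95
tool_pos: [0.4298, 0.4468, 0.2226]
eef_rot: [-3.14, -0.005, 2.731]
wrist_force: [-0.0, -0.3, -0.9]
finger_gap: 0.0
```

Run:
```python
from cell import *
from fit import *
print(get_obs()['tool_pos'])
v=np.load('v.npy');v[3:]=0;ims=[]
for n,c,r in(('top',(407,137),60),('scene',(236,190),58)):
    s=snapshot(n);s['frame']=np.array(s['frame']);np.savez(n+'1.npz',**{k:np.array(s[k]) for k in s})
    print(n,[(b[0].round(1),b[1]) for b in blobs(s,c,r)],'pred flat',proj(s,[tabpt(v,k,.024,.0015) for k in range(3)]).round(1).tolist())
    cv2.imwrite(f'pics/full_{n}.png',s['frame'][:,:,::-1])
    ims.append(cv2.resize(s['frame'][c[1]-60:c[1]+60,c[0]-60:c[0]+60,::-1],None,fx=3.3,fy=3.3))
cv2.imwrite('pics/end.png',np.hstack(ims))
```

```text
[0.42976905 0.44677103 0.22261983]
top [(array([421.1, 104.9]), np.int32(521)), (array([370.8, 138.8]), np.int32(543)), (array([426.8, 164.9]), np.int32(543))] pred flat [[369.7, 138.5], [427.5, 165.2], [421.1, 103.2]]
scene [(array([245.5, 165.1]), np.int32(294)), (array([201. , 199.1]), np.int32(388)), (array([262.9, 207.7]), np.int32(476))] pred flat [[262.4, 206.0], [245.6, 163.5], [200.1, 198.8]]
```

View pics/end.png

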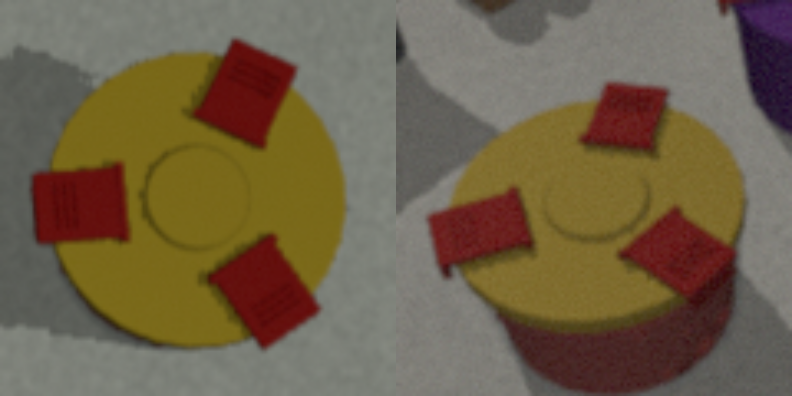

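View pics/full_scene.png

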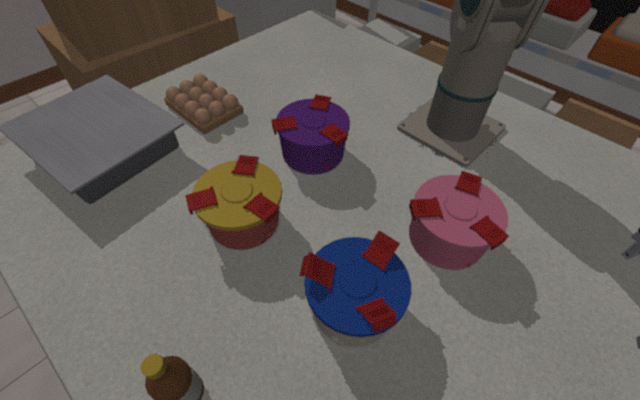

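Crop: all three tabs lie flat on the yellow lid, matching the predicted flat centroids to about 2 px. The tub is in place, the blue tub's tabs are still up, and the arm is clear.

```bash
python3 -c "
from cell import *
print(close_job())"
```

```text
the job is handed in; nothing more can be done
None
```

I pressed the yellow tub's three tabs down one after another with closed fingertips. Each came to a firm stop at about 20–24 N, with the tip at a height of about 103.5 mm (a flat tab is 104 mm). I then moved the arm well clear and handed the job in at about 10 s of the 38 s limit.

- **Tabs flat:** in the last top and scene pictures, all three tabs lie flat, with their centres within about 2 px of where flat tabs should appear.
- **Tub and neighbours:** the yellow tub is where it was. The blue tub's tabs are still up and it was not touched.
- **What disagreed:** my first pose fit failed because the red threshold missed parts of the tabs, so I fixed it before moving. The corrected fit put two of the tabs' starting angles below the stated range, so I held it to that range. The top camera was blocked by the arm while pressing, so I went by force, height and the scene camera.

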